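# Level the rocking breadboard base

### The job

The blue breadboard base rocks on the desk because one of its four screw feet is wound up too far: its orange wing knob is out of line. Turn that knob clockwise until its white end points at the white mark beside it, as on the other three, so that the base stands level and firm on all four feet. Then let go, leaving the base where it stands.

Things in the scene. Friction and masses are not known exactly. Their poses are not given: they have to be found in the camera images.
- stand: Blue plate 240 (its x) x 190 (its y) x 6 mm, about 1.5 kg, with a white breadboard (165 x 55 mm, top 31 mm above the desk) on its middle and a screw foot at each corner (x +-85, y +-75 mm), an orange wing knob above each. Origin: plate centre, at the level of the feet's undersides, 16 mm under the plate. The foot at +x, +y is wound up too far; its corner sags and the base leans 2 to 3.3 degrees.
- short_knob_grip (a point): Grip point of the wound-up foot's wing knob, on its turning axis, 56 mm above the desk when level. The wing is an upright flat bar 38 mm long (its x), 10 mm thick (its y), from 28 mm below this point to 10 mm above it, on a 28 mm disc. x points to the wing's white end. As the knob is turned right this corner rises 4 to 6.5 mm and the base comes level about the diagonal through its two neighbours.
- short_mark (a point): The white mark (12 x 5 mm) on the plate beside that knob, 27.5 mm from its axis towards the plate's +x edge; the point is the mark's centre. Each knob has such a mark, towards the nearer short edge; the other three knobs point at theirs, wings parallel to the plate's long side, and are set right.
- short_knob (a joint): Angle of that knob (rad). 0: white end at its mark, all four feet bear. Starts between -1.3 and -0.8 and grows as the knob is turned clockwise seen from above; stops at -1.6 and +0.6. Steep thread: 1 rad drives the foot 5 mm down. It takes about 0.1 N m and stays where it is left.

How it is judged:
By the outcome, as a careful person would: the job done as asked, in the order asked, and still so for the second after the job is handed in, with the robot touching nothing.
It also fails if it takes over 32 s, if anything falls off the work surface, if the arm or the gripper's body presses on something with over 40 N, if the wrist force passes 120 N, or if a joint passes its speed limit or range.

### The arm

A 6-joint arm with a two-finger parallel gripper is mounted at the origin on the work surface. World frame = base frame: x ahead of the robot, y to its left, z up, the work surface at z = 0. Lengths are in mm, angles in rad, forces in N, time in s.
With the tool pointing down it reaches from about 325 to 850 mm from the base axis. Payload 4.4 kg.
Tool frame: the origin (TCP) lies between the finger pads; the fingertips stand 11 mm ahead of it and the grasp point (between the pads) lies 8 mm behind it (bot.nose_length is the distance from the TCP to the fingertips, in mm); z points along the fingers, x is the direction in which the jaws open and shut, and the axes are right-handed (so a half turn about z gives the same grasp; the last joint's range is limited). The gripper opens to 94 mm and grips with 3 to 60 N. Pads are 16 mm wide; open, the fingers measure 119 mm over their backs; the gripper's body (75 mm by 177 mm) begins 78 mm behind the grasp point.
Start: joints at [1.04, 0.207, 1.542, -0, 1.393, -0.15], TCP at [213.182, 534.023, 185.447] pointing down, gripper open.
Joint ranges: [-2.73, 2.73], [-0.86, 2.22], [0.23, 2.46], [-1.11, 4.25], [0.08, 2.63], [-2.82, 2.82]. Speed limits (rad/s): [2.79, 2.79, 3.14, 3.14, 3.14, 3.14].

### API

Orientations are given as a rotation vector (axis times angle).
In Python, from cell import bot gives the robot as it stands. The module is installed in compiled form; this text tells all that it offers.
- The arm moves only by the shell command python3 -m creep 'ROWS' [FORCE]. ROWS is a JSON object of lists of equal length, an entry for each row: "travel": the shift along the tool's x, y, z scaled (see below), a list of three; "rotation": the turn, a rotation vector about the tool's x, y, z scaled (see below), a list of three; "fingers": the opening, from -1 (shut) to 1 (fully open), so that 0 is half open. A call has 1 to 20 rows; each row is the pose to reach, as a shift and turn from the pose commanded when the call began, along the tool's axes at that moment, turning the shorter way round; what a row does not reach only later rows make up. The controller multiplies each number of a shift by 0.3 m and each number of a turn by 180 degrees. A row lasts 1/10 s, in which the tool goes at most 50 mm and 8.59 degrees, less where a joint would pass 70% of its speed; a pose out of reach is approached as far as the arm can. A call with a number of a shift or a turn outside -1 to 1 is refused whole. A call with a gripper value outside its range is refused whole. The fingers move at their own pace and stop on an object; FORCE is the grip in N (left out, the last holds). Time passes only in rows, so rows that repeat a pose let the fingers close. It gives the time, the measured TCP pose, the force and the opening at its end, in the units of the state.
- bot.get_obs(): the state, without advancing time (a new reading comes with each control period).
- bot.get_image(name): name is "scene" or "side" or "wrist"; returns (picture, depth): 420x560x3 uint8, red, green, blue; 420x560 float32, mm along the optical axis (not along the pixel's ray), 0 where there is no reading.
- bot.camera_info(name): a dict with "fx", "fy", "cx", "cy" (pixels), "rvec" (rotation vector, rad) and "tvec" (3), from world to camera coordinates, as OpenCV has them; the wrist camera has in their place "tool_from_camera" (4x4, takes a point from camera to tool coordinates, whose origin is the TCP and whose axes are the tool frame's). Camera axes: x right, y down, z forward; pixel columns grow to the right and rows downward; lengths in mm; the calibration is good to about 2 mm. The wrist camera is an equidistant fisheye: a pixel r from the principal point sees the ray r / f radians off the axis. A picture is of the moment at which its call begins: read the wrist's pose just before it. camera_info takes no time and is no camera call.
- bot.job_done(): hands the job in, once; it reports no verdict.
The state is a dict: "time_s": time; "qpos": joint angles; "qvel": joint speeds; "joint_efforts": joint torques, N m; "tcp_pos": TCP position; "ee_rot": TCP orientation; "force": force on the tool from outside, world axes, zero at the start; "moment": the same for the moment, N m; "width": finger opening in mm.
Only numpy, scipy, OpenCV 4.12 (cv2) and the standard library are available. Lean on these libraries where they do the work, as an engineer would, in place of code of your own. Each camera call takes 0.05 s, during which the arm holds its last target. There are 200 camera calls.

## Working session

There is one attempt and no reset: what is moved stays moved. The work goes in short steps, Python scripts to look and compute and a shell command to move; the robot and the scene stay as the last step left them, time stands still between calls to the robot, and variables do not carry over. Pictures are saved under pics/ and viewed, about 8 in all and at most 12, crops included, and the job is handed in when it is done.

```bash
mkdir -p pics
cat > h.py <<'E'
import numpy as np, cv2
from cell import bot
from scipy.spatial.transform import Rotation as R
def grab(n,tag):
    o=bot.get_obs(); im,d=bot.get_image(n); cv2.imwrite(f'pics/{tag}.png',im[:,:,::-1]); np.savez(f'pics/{tag}.npz',im=im,d=d,p=o['tcp_pos'],r=o['ee_rot']); return im,d,o
def pts(n,u,v,d,p=None,r=None):
    c=bot.camera_info(n); u=np.asarray(u,float);v=np.asarray(v,float)
    x=(u-c['cx'])/c['fx'];y=(v-c['cy'])/c['fy']
    if n=='wrist':
        t=np.hypot(x,y);s=np.tan(t)/np.maximum(t,1e-9)
        P=np.stack([x*s*d,y*s*d,d],-1);T=np.array(c['tool_from_camera'])
        P=P@T[:3,:3].T+T[:3,3]; return R.from_rotvec(r).apply(P)+p
    P=np.stack([x*d,y*d,d],-1)
    return R.from_rotvec(np.ravel(c['rvec'])).inv().apply(P-np.ravel(c['tvec']))
def orange(im):
    h=cv2.cvtColor(im,cv2.COLOR_RGB2HSV); return cv2.inRange(h,(5,130,90),(22,255,255))
E
python3 - <<'E'
from h import *
print(bot.get_obs()); print(bot.camera_info('wrist'))
ims=[]
for n in ('scene','side','wrist'):
    im,d,o=grab(n,n+'0'); ims.append(im)
    k,l,s,c=cv2.connectedComponentsWithStats(orange(im))
    for i in range(1,k):
        if s[i,4]>30:
            v,u=np.nonzero((l==i)&(d>0)); 
            if len(u)<10: continue
            P=pts(n,u,v,d[v,u],o['tcp_pos'],o['ee_rot']); print(n,s[i],c[i].round(),np.median(P,0).round(),P[:,2].max().round())
E
```

```text
{'time_s': 0.0, 'qpos': array([ 1.04047843e+00,  2.07413877e-01,  1.54294039e+00, -3.85815831e-05,
        1.39347711e+00, -1.50523695e-01]), 'qvel': array([-9.16923315e-04, -6.04350636e-04, -2.79728616e-04, -2.55756213e-04,
        7.57866302e-05, -1.37785143e-03]), 'joint_efforts': array([-3.58849575e-04, -3.70894897e+01, -2.81403315e+01,  6.98068994e-02,
        3.60609451e-02, -1.57289346e-04]), 'tcp_pos': array([212.77347521, 533.27493532, 184.3007674 ]), 'ee_rot': array([ 2.59998913,  1.76164185, -0.00314746]), 'force': array([-0.84433305,  0.45786177,  0.62731761]), 'moment': array([ 0.02613366,  0.04515001, -0.01678939]), 'width': 94.32889397693383}
{'fx': 325.19226210127806, 'fy': 325.19226210127806, 'cx': 280.67265049035467, 'cy': 210.6082031832364, 'tool_from_camera': array([[ 9.99999303e-01, -1.15412085e-03, -2.47162290e-04,
         1.44900622e-01],
       [ 1.17760395e-03,  9.61483219e-01,  2.74861117e-01,
        -8.16076333e+01],
       [-7.95805518e-05, -2.74861216e-01,  9.61483908e-01,
        -1.98430596e+02],
       [ 0.00000000e+00,  0.00000000e+00,  0.00000000e+
[... 275 characters left out ...]
41.] [607.   7.  23.] 25.0
scene [294 235   6  15  69] [296. 242.] [593.  21.  24.] 56.0
side [    0     0   280   165 24175] [94. 57.] [2023. -431. -432.] -67.0
side [     0      0    560    420 155996] [326. 246.] [507. -28.  -1.] 114.0
side [520   0  40  11 234] [545.   4.] [  456. -1393.   -84.] -78.0
side [326 269  19  30 352] [334. 284.] [433.  40.  48.] 66.0
wrist [     0      0    560    330 141598] [246. 159.] [160. 501.  -1.] 314.0
wrist [506   0  20  36 133] [515.  12.] [ 87. 943.  -1.] 1.0
wrist [ 99 312  13  45 168] [103. 335.] [168. 500. 321.] 324.0
wrist [453 312   9  45 128] [458. 336.] [204. 589. 321.] 323.0
wrist [ 150  353  204   47 6687] [248. 375.] [474. 372.  -1.] 335.0
```

```bash
python3 -c "
import cv2,numpy as np
a=cv2.imread('pics/scene0.png');b=cv2.imread('pics/side0.png')
cv2.imwrite('pics/both.png',np.vstack([cv2.resize(a[130:330,140:460],(800,300) if 0 else (480,300)),cv2.resize(b[180:400,160:500],(464,300)).copy()[:, :464] if 0 else cv2.resize(b[180:400,160:500],(480,300))]))"
```

```text
(no output)
```

View pics/both.png

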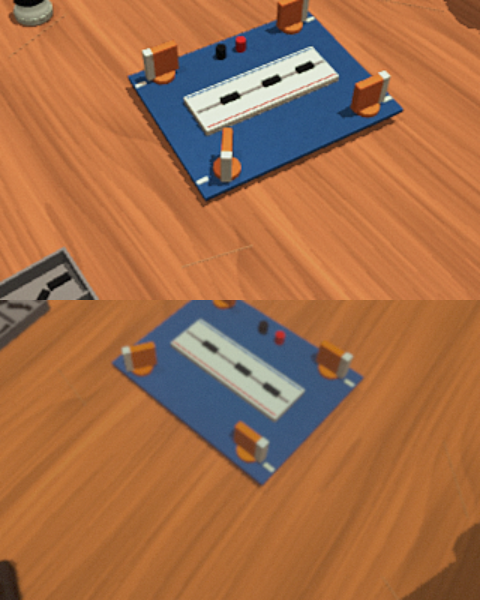

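The top half is the scene view. The knob out of line is the bottom-left one, about pixel (291,232) in the full scene image, with its white end turned away from its mark at about (275,250). Next I'll measure the plate pose.

Run:
```python
from h import *
for n in ('scene','side'):
    z=np.load(f'pics/{n}0.npz'); im,d=z['im'],z['d']
    h=cv2.cvtColor(im,cv2.COLOR_RGB2HSV); m=cv2.inRange(h,(100,120,40),(125,255,255))
    k,l,s,c=cv2.connectedComponentsWithStats(m); i=1+np.argmax(s[1:,4])
    v,u=np.nonzero((l==i)&(d>0)); P=pts(n,u,v,d[v,u]); P=P[np.abs(P[:,2]-20)<15]
    A=np.c_[P[:,:2],np.ones(len(P))]; q=np.linalg.lstsq(A,P[:,2],rcond=None)[0]
    r=cv2.minAreaRect(P[:,:2].astype(np.float32)); print(n,s[i],r,q,np.degrees(np.arctan(np.hypot(*q[:2]))),cv2.boxPoints(r).round())
    # wing top white/orange points above plate
    for zz in (1,):
        h2=(d>0); vv,uu=np.nonzero(h2); Q=pts(n,uu,vv,d[vv,uu]); 
        e=Q[:,2]-(Q[:,:2]@q[:2]+q[2]); b=(e>36)&(e<50)&(np.hypot(*(Q[:,:2]-np.array(r[0])).T)<160); B=Q[b]
        g=np.unique((B[:,:2]//40),axis=0); 
        lab=cv2.partition if 0 else None
        C=np.array(cv2.boxPoints(r)); 
        for cc in C:
            w=B[np.hypot(*(B[:,:2]-cc).T)<75]
            if len(w)>5: print('  corner',cc.round(),len(w),w.mean(0).round(),w.min(0).round(),w.max(0).round())
```

```text
scene [ 226  143  182  121 7933] ((504.9336242675781, -50.557029724121094), (190.2516326904297, 238.73594665527344), 82.97605895996094) [-3.10321696e-02 -2.98794108e-02  3.60252889e+01] 2.4667028009603125 [[ 375. -130.]
 [ 612. -160.]
 [ 635.   29.]
 [ 398.   58.]]
  corner [ 375. -130.] 147 [ 413. -112.   69.] [ 393. -122.   63.] [ 432. -106.   73.]
  corner [ 612. -160.] 177 [ 582. -133.   64.] [ 562. -141.   58.] [ 600. -126.   68.]
  corner [635.  29.] 172 [601.  17.  60.] [584.  -2.  53.] [614.  31.  64.]
  corner [398.  58.] 186 [431.  37.  64.] [411.  29.  57.] [450.  43.  68.]
side [ 259  181  148  122 5995] ((504.3603210449219, -49.239173889160156), (186.00099182128906, 236.2157745361328), 82.56365966796875) [-3.16926118e-02 -2.85502498e-02  3.49102188e+01] 2.442530799362238 [[ 375. -126.]
 [ 609. -157.]
 [ 634.   28.]
 [ 399.   58.]]
  corner [ 375. -126.] 182 [ 411. -110.   68.] [ 392. -119.   61.] [ 431. -103.   72.]
  corner [ 609. -157.] 138 [ 580. -132.   62.] [ 561. -140.   56.] [ 600. -127.   66.]
  corner [634.  28.] 168 [598.  17.  58.] [584.  -1.  51.] [613.  33.  62.]
  corner [399.  58.] 218 [429.  38.  63.] [411.  29.  56.] [449.  44.  66.]
```

Run:
```python
from h import *
q=np.array([-.0313,-.0292])
for n,z0 in (('scene',36.02),('side',34.9)):
    z=np.load(f'pics/{n}0.npz'); d=z['d']; v,u=np.nonzero(d>0); Q=pts(n,u,v,d[v,u])
    e=Q[:,2]-(Q[:,:2]@q+z0); w=Q[(e>40)&(e<48)&(np.hypot(Q[:,0]-599,Q[:,1]-15)<30)]
    r=cv2.minAreaRect(w[:,:2].astype(np.float32)); U,S,V=np.linalg.svd(w[:,:2]-w[:,:2].mean(0),full_matrices=False)
    print(n,len(w),w.mean(0),r,np.degrees(np.arctan2(V[0,1],V[0,0])))
o=bot.get_obs(); M=R.from_rotvec(o['ee_rot']); print(M.as_matrix().round(3))
print('shift/300',M.inv().apply(np.array([599,15,140])-o['tcp_pos'])/300)
```

```text
scene 156 [600.02899032  15.60962932  60.74538396] ((598.9187622070312, 14.014423370361328), (38.960304260253906, 9.947527885437012), 50.881866455078125) 50.80639743266041
side 131 [598.44798315  16.25117262  59.11860107] ((598.409423828125, 15.60319709777832), (37.732669830322266, 11.729145050048828), 47.6888427734375) 51.65618251448193
[[ 0.371  0.929 -0.001]
 [ 0.929 -0.371 -0.001]
 [-0.002 -0.    -1.   ]]
shift/300 [-1.12766787  1.83610578  0.15000239]
```

```bash
python3 -m creep '{"travel":[[-0.56,0.92,0],[-0.56,0.92,0],[-0.56,0.92,0],[-0.56,0.92,0],[-0.56,0.92,0],[-0.56,0.92,0],[-0.56,0.92,0],[-0.56,0.92,0],[-0.56,0.92,0],[-0.56,0.92,0],[-0.56,0.92,0]],"rotation":[[0,0,-0.4],[0,0,-0.4],[0,0,-0.4],[0,0,-0.4],[0,0,-0.4],[0,0,-0.4],[0,0,-0.4],[0,0,-0.4],[0,0,-0.4],[0,0,-0.4],[0,0,-0.4]],"fingers":[1,1,1,1,1,1,1,1,1,1,1]}' 20
python3 - <<'E'
from h import *
o=bot.get_obs(); M=R.from_rotvec(o['ee_rot']); print(M.as_matrix().round(3),o['qpos'])
print('shift/300',M.inv().apply(np.array([599,15,140])-o['tcp_pos'])/300)
E
```

```text
time_s: 1.25
tcp_pos: [406.9, 275.6, 185.2]
ee_rot: [-1.072, -2.953, 0.001]
force: [0.9, -0.2, 0.1]
width: 94.1
[[-0.767  0.641 -0.001]
 [ 0.641  0.767 -0.   ]
 [ 0.    -0.    -1.   ]] [ 4.18978223e-01  2.80221008e-02  1.74070188e+00  1.03935473e-04
  1.37347442e+00 -2.02619135e+00]
shift/300 [-1.0484889  -0.25568681  0.15036354]
```

```bash
python3 -m creep '{"travel":[[-1,-0.256,0.15],[-1,-0.256,0.15],[-1,-0.256,0.15],[-1,-0.256,0.15],[-1,-0.256,0.15],[-1,-0.256,0.15],[-1,-0.256,0.15],[-1,-0.256,0.15],[-1,-0.256,0.15],[-1,-0.256,0.15]],"rotation":[[0,0,0],[0,0,0],[0,0,0],[0,0,0],[0,0,0],[0,0,0],[0,0,0],[0,0,0],[0,0,0],[0,0,0]],"fingers":[1,1,1,1,1,1,1,1,1,1]}'
python3 - <<'E'
from h import *
im,d,o=grab('wrist','w1')
q=np.array([-.0313,-.0292]); v,u=np.nonzero((d>0)); Q=pts('wrist',u,v,d[v,u],o['tcp_pos'],o['ee_rot'])
e=Q[:,2]-(Q[:,:2]@q+35.5); b=(e>36)&(e<48)&(np.hypot(Q[:,0]-599,Q[:,1]-15)<32); w=Q[b]
print(len(w))
if len(w)>10:
    r=cv2.minAreaRect(w[:,:2].astype(np.float32)); print(w.mean(0),r,u[b].mean(),v[b].mean())
E
```

```text
time_s: 2.25
tcp_pos: [587.9, 26.7, 140.7]
ee_rot: [-1.066, -2.955, -0.001]
force: [-0.4, 1.2, 0.5]
width: 93.8
485
[597.01135484  14.95328633  59.37954391] ((597.4234619140625, 15.157295227050781), (38.02009201049805, 10.1751708984375), 51.751014709472656) 262.82268041237114 207.54845360824743
```

View pics/w1.png

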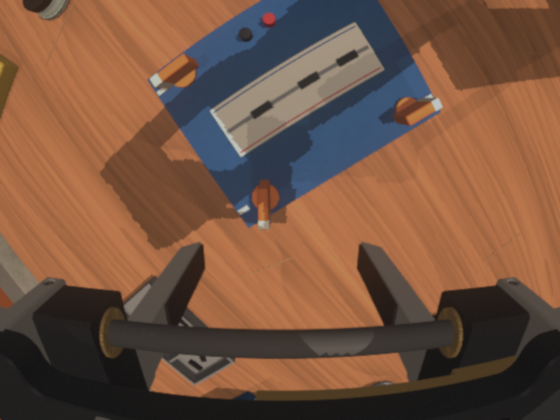

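The wrist view shows the wing at (263,208) with its white end at (264,225), pointing along tool +y, and its mark at (243,209). The fingers line up with it, so I'll correct the position and descend.

Run:
```python
from h import *
o=bot.get_obs(); M=R.from_rotvec(o['ee_rot'])
print('shift/300',M.inv().apply(np.array([597.7,15.1,43])-o['tcp_pos'])/300, o['tcp_pos'])
```

```text
shift/300 [-0.04964088 -0.00922897  0.3261701 ] [587.98825509  26.69716573 140.85426512]
```

```bash
python3 -m creep '{"travel":[[-0.05,-0.009,0.05],[-0.05,-0.009,0.12],[-0.05,-0.009,0.2],[-0.05,-0.009,0.26],[-0.05,-0.009,0.3],[-0.05,-0.009,0.326],[-0.05,-0.009,0.326],[-0.05,-0.009,0.326],[-0.05,-0.009,0.326]],"rotation":[[0,0,-0.006],[0,0,-0.006],[0,0,-0.006],[0,0,-0.006],[0,0,-0.006],[0,0,-0.006],[0,0,-0.006],[0,0,-0.006],[0,0,-0.006]],"fingers":[0.5,0.2,0,-0.2,-0.4,-0.4,-0.4,-0.4,-0.4]}'
python3 - <<'E'
from h import *
im,d,o=grab('wrist','w2'); print(o['tcp_pos'],o['force'],o['width'])
q=np.array([-.0313,-.0292]); v,u=np.nonzero((d>0)); Q=pts('wrist',u,v,d[v,u],o['tcp_pos'],o['ee_rot'])
e=Q[:,2]-(Q[:,:2]@q+35.5); b=(e>36)&(e<48)&(np.hypot(Q[:,0]-598,Q[:,1]-15)<25); w=Q[b]
print(len(w)); 
M=R.from_rotvec(o['ee_rot']); T=M.inv().apply(Q-o['tcp_pos']); im2=im.reshape(-1,3)[(v*560+u)]
h=cv2.cvtColor(im,cv2.COLOR_RGB2HSV)[v,u]
k=b&(h[:,1]>120)&(T[:,2]<0); t=T[k]; print(len(t),np.percentile(t,[2,50,98],axis=0))
cv2.imwrite('pics/w2c.png',cv2.resize(im[120:400,100:460,::-1],(720,560)))
E
```

```text
time_s: 3.2
tcp_pos: [599.6, 13.1, 43.9]
ee_rot: [1.039, 2.962, 0.001]
force: [-0.7, 0.3, -0.0]
width: 28.8
[599.61272087  13.06884834  43.93093811] [-0.72872138  0.32917083 -0.00483269] 28.776688129100194
999
777 [[ -1.55610059 -18.2270396  -17.4239947 ]
 [  2.80223706  -5.11930837 -15.85622245]
 [  7.75219939  10.97681703 -11.03719961]]
```

View pics/w2c.png

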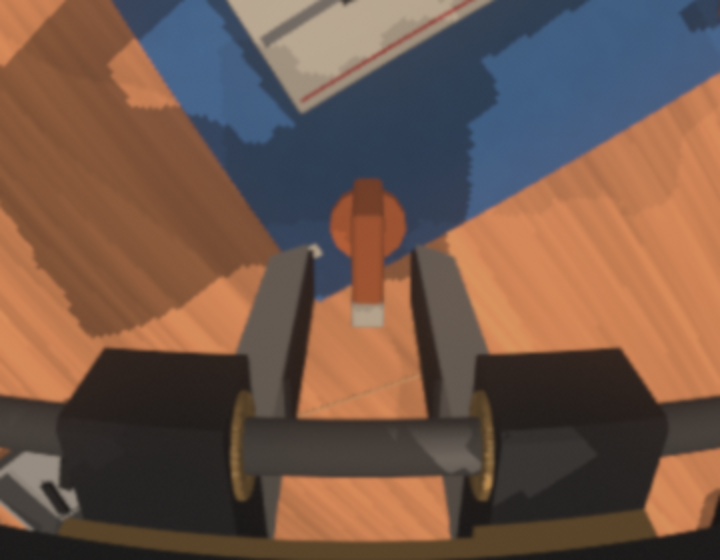

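The wing sits between the fingers, about 2 to 2.5 mm towards tool +x. I'll centre on it and close gently.

```bash
python3 -m creep '{"travel":[[0.0075,0,0],[0.0075,0,0],[0.0075,0,0],[0.0075,0,0],[0.0075,0,0],[0.0075,0,0],[0.0075,0,0],[0.0075,0,0],[0.0075,0,0],[0.0075,0,0],[0.0075,0,0],[0.0075,0,0],[0.0075,0,0]],"rotation":[[0,0,0],[0,0,0],[0,0,0],[0,0,0],[0,0,0],[0,0,0],[0,0,0],[0,0,0],[0,0,0],[0,0,0],[0,0,0],[0,0,0],[0,0,0]],"fingers":[-0.4,-0.5,-0.55,-0.6,-0.65,-0.7,-0.74,-0.78,-0.82,-0.86,-0.9,-0.9,-0.9]}' 15
python3 - <<'E'
from h import *
o=bot.get_obs();print(o)
im,d,o=grab('side','s1')
h=cv2.cvtColor(im,cv2.COLOR_RGB2HSV); m=cv2.inRange(h,(100,120,40),(125,255,255))
v,u=np.nonzero((m>0)&(d>0)); P=pts('side',u,v,d[v,u]); P=P[(np.abs(P[:,2]-20)<15)&(np.hypot(P[:,0]-505,P[:,1]+50)<170)]
q=np.linalg.lstsq(np.c_[P[:,:2],np.ones(len(P))],P[:,2],rcond=None)[0]; print(q,cv2.minAreaRect(P[:,:2].astype(np.float32)))
E
```

```text
time_s: 4.55
tcp_pos: [596.8, 14.5, 42.6]
ee_rot: [1.04, 2.964, 0.0]
force: [0.7, 0.4, 0.4]
width: 5.0
{'time_s': 4.55, 'qpos': array([-1.20618528e-01,  4.02034761e-01,  1.60633818e+00,  2.28636849e-05,
        1.13320102e+00, -2.58710278e+00]), 'qvel': array([-0.0017912 , -0.00093927, -0.00030405, -0.00083647, -0.00080647,
        0.00044273]), 'joint_efforts': array([-1.03026719e-03, -4.14580786e+01, -2.44646055e+01, -6.51109871e-02,
        2.63220014e-02, -3.06269646e-05]), 'tcp_pos': array([596.77955434,  14.504624  ,  42.64901188]), 'ee_rot': array([1.04044342e+00, 2.96428663e+00, 3.80875177e-05]), 'force': array([0.66678009, 0.41216255, 0.37690082]), 'moment': array([ 0.05771178,  0.05596577, -0.06062241]), 'width': 4.953067212369916}
[-3.18481072e-02 -2.80308621e-02  3.50058409e+01] ((504.2054748535156, -48.944618225097656), (185.8383331298828, 233.9955596923828), 82.54330444335938)
```

Width is 5.0 mm, so nothing 10 mm thick is between the pads. I'll look.

Run:
```python
from h import *
im,d,o=grab('wrist','w3')
a=cv2.resize(im[120:400,140:420,::-1],(560,560)); s=np.load('pics/s1.npz')['im']
b=cv2.resize(s[210:330,270:390,::-1],(240,240)); 
sc,_,_=grab('scene','c3'); c=cv2.resize(sc[180:270,240:330,::-1],(240,240))
cv2.imwrite('pics/w3c.png',np.hstack([a,np.vstack([b,c,np.zeros((80,240,3),np.uint8)])]))
```

```text
(no output)
```

View pics/w3c.png

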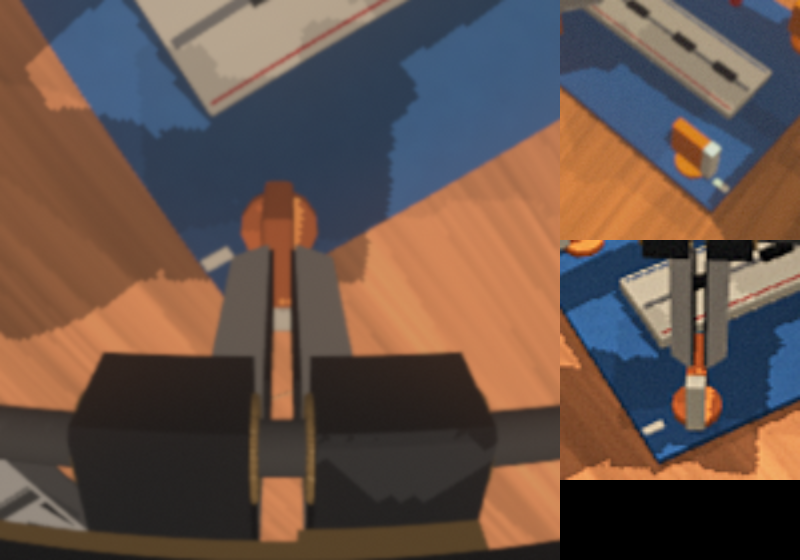

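Run:
```python
from h import *
z=np.load('pics/w3.npz')
for cu,cv_ in [(262,255),(310,255),(250,300),(320,300),(278,200),(282,320),(280,270)]:
    u=140+cu/2;v=120+cv_/2; d=z['d'][int(v),int(u)]; P=pts('wrist',[u],[v],np.array([d]),z['p'],z['r'])[0]
    print('w',int(u),int(v),d,P.round(1),R.from_rotvec(z['r']).inv().apply(P-z['p']).round(1))
z=np.load('pics/c3.npz')
for cu,cv_ in [(680,340),(715,345),(695,358),(682,300),(718,300),(697,378),(697,330)]:
    u=240+(cu-560)*90/240;v=180+(cv_-240)*90/240; d=z['d'][int(v),int(u)]; print('s',int(u),int(v),d,pts('scene',[u],[v],np.array([d]))[0].round(1))
```

```text
w 271 247 182.56247 [593.6   4.   71.2] [ -4.1 -10.2 -28.6]
w 295 247 184.14815 [583.3  13.   69.8] [  9.5  -9.6 -27.1]
w 265 270 155.8509 [595.5   2.9  99.1] [ -6.2  -9.9 -56.5]
w 300 270 155.78125 [582.2  13.5  99.2] [ 10.8  -9.9 -56.6]
w 279 220 206.90617 [585.4   0.8  43.8] [  0.3 -17.8  -1.1]
w 281 280 202.44221 [606.4  29.1  58.5] [  1.5  17.4 -15.8]
w 280 255 196.43973 [595.7  14.7  59.6] [  1.   -0.5 -17. ]
s 285 217 619.9745 [610.   14.7  83.6]
s 298 219 621.1637 [595.8  25.9  80.7]
s 290 224 630.7219 [603.4  18.9  69.1]
s 285 202 597.24725 [609.5  15.9 114.1]
s 299 202 595.66534 [595.5  27.1 115. ]
s 291 231 633.44464 [606.   24.3  59.8]
s 291 213 708.05316 [565.3 -31.4  22.1]
```

Run:
```python
from h import *
print(bot.nose_length)
for f in ('w2','w3'):
    z=np.load(f'pics/{f}.npz'); d=z['d']; v,u=np.nonzero(d>0); Q=pts('wrist',u,v,d[v,u],z['p'],z['r']); T=R.from_rotvec(z['r']).inv().apply(Q-z['p'])
    h=cv2.cvtColor(z['im'],cv2.COLOR_RGB2HSV)[v,u]
    k=(h[:,1]<60)&(h[:,2]<150)&(T[:,2]<-20)&(T[:,2]>-90)&(abs(T[:,1])<25)&(abs(T[:,0])<50)
    t=T[k]
    for lo in (-30,-40,-50,-60): 
        s=t[(t[:,2]>lo-6)&(t[:,2]<lo+6)]; L=s[s[:,0]<2.3];G=s[s[:,0]>2.3]
        if len(L)>5 and len(G)>5: print(f,lo,len(s),'L',np.percentile(L[:,0],[2,98]).round(1),'R',np.percentile(G[:,0],[2,98]).round(1),'y',np.percentile(s[:,1],[2,98]).round(1))
    print('max z',np.percentile(t[:,2],[90,98,100]))
    k=(h[:,1]>120)&(h[:,0]<22)&(T[:,2]<-12)&(T[:,2]>-19)&(abs(T[:,1])<25)&(abs(T[:,0])<14)
    print('wing',np.percentile(T[k],[2,50,98],axis=0).round(1))
z=np.load('pics/c3.npz'); d=z['d']; v,u=np.nonzero(d>0);Q=pts('scene',u,v,d[v,u]);h=cv2.cvtColor(z['im'],cv2.COLOR_RGB2HSV)[v,u]
k=(h[:,1]<70)&(h[:,2]<150)&(np.hypot(Q[:,0]-600,Q[:,1]-18)<22)&(Q[:,2]>62)&(Q[:,2]<90); print(k.sum(),Q[k].mean(0),np.percentile(Q[k][:,2],[0,2,10]))
```

```text
11.0
w2 -30 278 L [-24.  -13.3] R [17.3 26.2] y [-10.1  -8. ]
w2 -40 326 L [-24.1 -14.6] R [17.4 26.4] y [-10.2  -8.3]
w2 -50 397 L [-24.  -14.4] R [17.5 26.7] y [-10.6  -9.1]
w2 -60 489 L [-24.1 -14.4] R [17.5 26.8] y [-10.4  -8.9]
max z [-32.97255703 -23.29076996 -20.05555105]
wing [[ -1.6 -18.  -17.4]
 [  2.8  -4.7 -15.9]
 [  7.7  11.  -13.6]]
w3 -30 287 L [-12.7  -2.4] R [ 5.  14.7] y [-10.3  -8.4]
w3 -40 386 L [-13.   -2.2] R [ 4.7 14.9] y [-10.3  -8. ]
w3 -50 413 L [-12.8  -2.4] R [ 5.  14.8] y [-10.4  -7.8]
w3 -60 503 L [-12.2  -2.4] R [ 5.3 14.8] y [-10.5  -9.1]
max z [-33.78779131 -25.86663222 -20.137451  ]
wing [[ -5.  -17.6 -18.6]
 [  0.9  -9.1 -17.2]
 [  4.5  11.3 -13.3]]
188 [601.92962131  20.45419627  78.55660258] [62.9589896  65.41065764 69.16149435]
```

Both cameras agree that the real fingertips end about 38 mm higher than the stated nose length implies: the tips are at z ≈ 66–69 and the fingers closed above the wing. I'll open, recentre by −0.9 mm in tool x, go down partway and re-measure.

```bash
python3 -m creep '{"travel":[[-0.003,0,0],[-0.003,0,0],[-0.003,0,0],[-0.003,0,0],[-0.003,0,0.02],[-0.003,0,0.04],[-0.003,0,0.06],[-0.003,0,0.06],[-0.003,0,0.06]],"rotation":[[0,0,0],[0,0,0],[0,0,0],[0,0,0],[0,0,0],[0,0,0],[0,0,0],[0,0,0],[0,0,0]],"fingers":[-0.4,-0.4,-0.4,-0.4,-0.4,-0.4,-0.4,-0.4,-0.4]}'
cat >> h.py <<'E'
def rep(tag):
    im,d,o=grab('wrist',tag); M=R.from_rotvec(o['ee_rot']); print(o['tcp_pos'],o['force'],o['width'],np.degrees(np.arctan2(*M.as_matrix()[1::-1,0])))
    v,u=np.nonzero(d>0);Q=pts('wrist',u,v,d[v,u],o['tcp_pos'],o['ee_rot']);T=M.inv().apply(Q-o['tcp_pos']);h=cv2.cvtColor(im,cv2.COLOR_RGB2HSV)[v,u]
    k=(h[:,1]<60)&(h[:,2]<150)&(T[:,2]<-15)&(T[:,2]>-70)&(abs(T[:,1])<25)&(abs(T[:,0])<50);t=T[k]
    L=t[t[:,0]<1.4];G=t[t[:,0]>1.4]; print('fingers',np.percentile(L[:,0],98),np.percentile(G[:,0],2))
    k=(h[:,1]>120)&(h[:,0]<22)&(abs(Q[:,2]-59)<5)&(abs(T[:,1])<25)&(abs(T[:,0])<14)
    print('wing',np.percentile(T[k],[2,50,98],axis=0).round(1)); return im
E
python3 - <<'E'
from h import *
a=rep('w4'); sc,d,_=grab('scene','c4')
cv2.imwrite('pics/w4c.png',np.hstack([cv2.resize(a[120:330,175:385,::-1],(400,400)),cv2.resize(sc[165:265,240:340,::-1],(400,400))]))
E
```

```text
time_s: 5.6
tcp_pos: [597.1, 14.0, 24.1]
ee_rot: [-1.04, -2.963, 0.0]
force: [-0.2, -0.1, 0.5]
width: 28.3
[597.08880734  13.982044    24.11258919] [-0.1713632  -0.07512943  0.51283057] 28.255003985854582 141.3195914634649
fingers -12.887427389921163 16.686167098363264
wing [[ -4.4 -17.4 -37.1]
 [  0.5  -4.6 -35.6]
 [  5.5  12.1 -31. ]]
```

View pics/w4c.png

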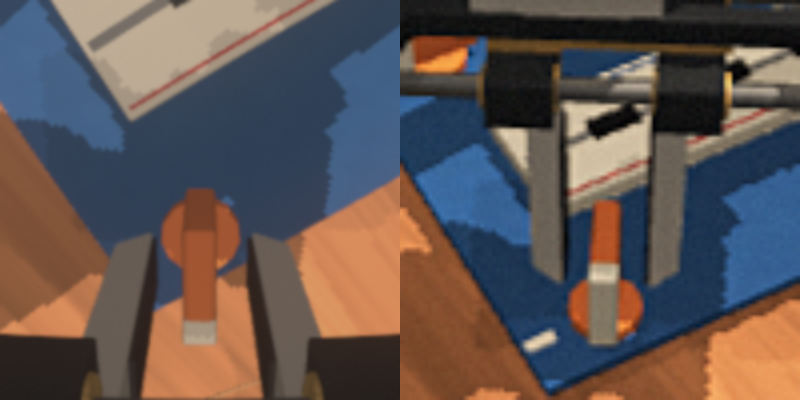

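Now the fingers straddle the wing, with the tips still above the plate. I'll go down 13 mm more, shift −0.9 mm in tool x, and close.

```bash
python3 -m creep '{"travel":[[-0.003,0,0.015],[-0.003,0,0.03],[-0.003,0,0.044],[-0.003,0,0.044],[-0.003,0,0.044],[-0.003,0,0.044],[-0.003,0,0.044],[-0.003,0,0.044],[-0.003,0,0.044],[-0.003,0,0.044],[-0.003,0,0.044],[-0.003,0,0.044],[-0.003,0,0.044]],"rotation":[[0,0,0],[0,0,0],[0,0,0],[0,0,0],[0,0,0],[0,0,0],[0,0,0],[0,0,0],[0,0,0],[0,0,0],[0,0,0],[0,0,0],[0,0,0]],"fingers":[-0.4,-0.4,-0.45,-0.5,-0.55,-0.6,-0.65,-0.7,-0.75,-0.8,-0.85,-0.9,-0.9]}' 15
python3 - <<'E'
from h import *
rep('w5'); print(bot.get_obs()['moment'],bot.get_obs()['qpos'])
E
```

```text
time_s: 7.0
tcp_pos: [597.8, 13.8, 11.4]
ee_rot: [-1.04, -2.963, -0.0]
force: [-0.3, 1.9, 2.6]
width: 10.1
[597.75694904  13.76500796  11.43859149] [-0.31231013  1.92360128  2.62789238] 10.060829392055672 141.32250227524162
fingers -4.747520169680585 7.633814350245753
wing [[ -3.7 -17.5 -49.7]
 [  1.1  -4.6 -48.1]
 [  6.3  11.6 -43.9]]
[ 0.52996506  0.55843238 -0.00940963] [-1.21979186e-01  4.47100169e-01  1.61760990e+00  5.17925640e-04
  1.07773802e+00 -2.58867945e+00]
```

Gripped at 10.06 mm, which matches the wing thickness. I'll turn clockwise about 58° (0.32), moving the tool with the rising, levelling corner.

```bash
python3 -m creep '{"travel":[[0,0,0],[0,-0.001,-0.002],[0,-0.002,-0.004],[0,-0.003,-0.006],[0,-0.004,-0.008],[0.001,-0.005,-0.010],[0.001,-0.006,-0.012],[0.001,-0.006,-0.014],[0.001,-0.007,-0.016],[0.001,-0.007,-0.016],[0.001,-0.007,-0.016],[0.001,-0.007,-0.016]],"rotation":[[0,0,0.02],[0,0,0.055],[0,0,0.09],[0,0,0.125],[0,0,0.16],[0,0,0.2],[0,0,0.24],[0,0,0.275],[0,0,0.3],[0,0,0.32],[0,0,0.32],[0,0,0.32]],"fingers":[-0.9,-0.9,-0.9,-0.9,-0.9,-0.9,-0.9,-0.9,-0.9,-0.9,-0.9,-0.9]}' 25
python3 - <<'E'
from h import *
o=bot.get_obs();print(o['force'],o['moment'],np.degrees(np.arctan2(*R.from_rotvec(o['ee_rot']).as_matrix()[1::-1,0])))
for n in('side','scene'):
    im,d,o=grab(n,n+'6')
    h=cv2.cvtColor(im,cv2.COLOR_RGB2HSV); m=cv2.inRange(h,(100,120,40),(125,255,255))
    v,u=np.nonzero((m>0)&(d>0)); P=pts(n,u,v,d[v,u]); P=P[(np.abs(P[:,2]-20)<12)&(np.hypot(P[:,0]-505,P[:,1]+50)<160)]
    q=np.linalg.lstsq(np.c_[P[:,:2],np.ones(len(P))],P[:,2],rcond=None)[0]; print(q,np.degrees(np.hypot(*q[:2])),cv2.minAreaRect(P[:,:2].astype(np.float32)))
E
```

```text
time_s: 8.25
tcp_pos: [596.3, 13.4, 16.2]
ee_rot: [-2.339, -2.095, -0.002]
force: [-2.5, 5.1, 1.9]
width: 9.6
[-2.49783017  5.11575362  1.86254291] [ 0.8994487   0.08880259 -0.01526269] 83.71107883292207
[-2.58971306e-03 -7.87244473e-04  2.18194921e+01] 0.15508399680896023 ((504.06536865234375, -49.64788055419922), (186.23680114746094, 234.43890380859375), 82.79308319091797)
[-1.95194791e-03 -2.72786690e-03  2.29052651e+01] 0.1921874891906054 ((504.4361572265625, -50.63927459716797), (189.97860717773438, 238.64537048339844), 82.63880157470703)
```

```bash
python3 -m creep '{"travel":[[0,0,0],[0,0,0],[0,0,0],[0,0,0],[0,0,0],[0,0,0],[0,0,0],[0,0,0],[0,0,0],[0,0,0],[0,0,-0.06],[0,0,-0.15],[0,0,-0.3],[0,0,-0.4],[0,0,-0.4],[0,0,-0.4]],"rotation":[[0,0,0.006],[0,0,0.006],[0,0,0.006],[0,0,0.006],[0,0,0.006],[0,0,0.006],[0,0,0.006],[0,0,0.006],[0,0,0.006],[0,0,0.006],[0,0,0.006],[0,0,0.006],[0,0,0.006],[0,0,0.006],[0,0,0.006],[0,0,0.006]],"fingers":[-0.9,-0.9,-0.9,-0.7,-0.5,-0.4,-0.3,-0.3,-0.3,-0.3,-0.3,-0.3,-0.3,-0.3,-0.3,-0.3]}'
cat > m.py <<'E'
from h import *
import sys; t=sys.argv[1]
for n in('side','scene','wrist'):
    im,d,o=grab(n,n+t)
    h=cv2.cvtColor(im,cv2.COLOR_RGB2HSV); m=cv2.inRange(h,(100,120,40),(125,255,255))
    v,u=np.nonzero(d>0); Q=pts(n,u,v,d[v,u],o['tcp_pos'],o['ee_rot']); b=m[v,u]>0
    P=Q[b&(np.abs(Q[:,2]-20)<12)&(np.hypot(Q[:,0]-505,Q[:,1]+50)<160)]
    q=np.linalg.lstsq(np.c_[P[:,:2],np.ones(len(P))],P[:,2],rcond=None)[0]; print(n,q,np.degrees(np.hypot(*q[:2])),cv2.minAreaRect(P[:,:2].astype(np.float32)))
    e=Q[:,2]-(Q[:,:2]@q[:2]+q[2])
    for c in ((412,-111),(581,-133),(430,38),(597,15)):
        w=Q[(e>39)&(e<48)&(np.hypot(Q[:,0]-c[0],Q[:,1]-c[1])<28)]
        if len(w)<40: continue
        U,S,V=np.linalg.svd(w[:,:2]-w[:,:2].mean(0),full_matrices=False)
        print(c,len(w),w.mean(0).round(1),[np.round(x,1) for x in cv2.minAreaRect(w[:,:2].astype(np.float32))],np.degrees(np.arctan(V[0,1]/V[0,0])).round(2))
E
python3 m.py 7; python3 -c "
import cv2,numpy as np
cv2.imwrite('pics/e.png',np.hstack([cv2.imread('pics/wrist7.png')[:,80:480],cv2.resize(cv2.imread('pics/scene7.png')[120:330,220:420],(400,420))]))"
```

```text
time_s: 9.95
tcp_pos: [597.1, 11.9, 137.0]
ee_rot: [2.358, 2.073, 0.002]
force: [-0.4, 1.1, 0.5]
width: 32.7
side [-5.76988380e-04 -4.94698400e-04  2.07871524e+01] 0.04354637925326202 ((503.24493408203125, -49.51984405517578), (186.56689453125, 235.2914276123047), 82.98981475830078)
(412, -111) 157 [ 409.1 -112.7   63.9] [array([ 409.6, -114. ]), array([11.8, 38.8]), np.float64(84.4)] -6.25
(581, -133) 112 [ 577.9 -134.1   63.9] [array([ 578.2, -135.2]), array([11.8, 38.1]), np.float64(82.1)] -7.52
(430, 38) 189 [427.2  35.6  64.1] [array([428.2,  34.8]), array([11.2, 37.8]), np.float64(82.9)] -6.78
(597, 15) 138 [596.3  14.5  63.7] [array([597.3,  14.1]), array([10.4, 38.5]), np.float64(81.7)] -6.23
scene [ 1.76672649e-04 -2.36733884e-03  2.18745441e+01] 0.13601572073411097 ((504.26336669921875, -50.60435485839844), (189.7901611328125, 238.87319946289062), 82.6728744506836)
(581, -133) 136 [ 580.1 -135.    65.2] [array([ 579.2, -135.6]), array([11.4, 37. ]), np.float64(80.5)] -7.75
(430, 38) 155 [429.2  34.6  65.3] [array([428.1,  33.6]), array([11. , 39.5]), np.float64(83.5)] -7.29
(597, 15) 192 [598.6  13.5  65.2] [array([597.4,  12.7]), array([10.9, 38.4]), np.float64(83.3)] -7.04
wrist [-1.01509276e-04 -6.47572152e-04  2.08391275e+01] 0.03755622861028065 ((499.3424072265625, -42.2574462890625), (161.9827880859375, 234.01754760742188), 81.32982635498047)
(412, -111) 447 [ 408.9 -112.1   64.1] [array([ 408.6, -112.9]), array([11.3, 38.4]), np.float64(82.6)] -6.99
(581, -133) 426 [ 576.9 -133.4   64.2] [array([ 577.1, -134.1]), array([10.7, 38.9]), np.float64(82.7)] -7.11
(430, 38) 481 [428.7  35.1  64.5] [array([428.8,  35.3]), array([10. , 35.7]), np.float64(82.3)] -7.29
(597, 15) 518 [595.2  14.1  64.5] [array([595.8,  14.1]), array([ 9.7, 38.2]), np.float64(82.5)] -7.32
```

View pics/e.png

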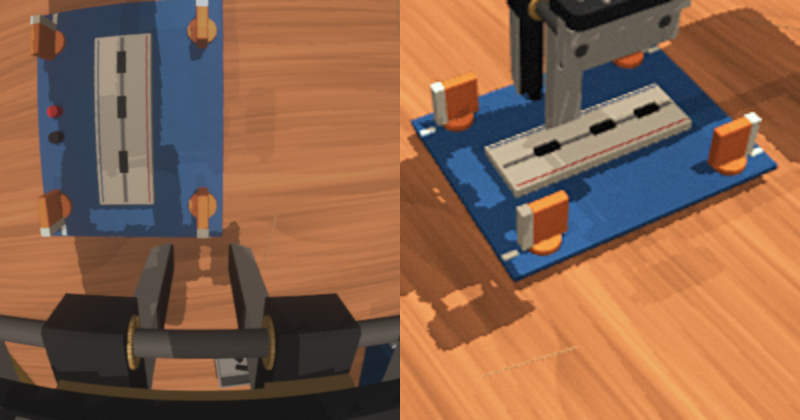

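All four wings are parallel, each white end is at its mark, the base is level and the gripper is clear of it. I'll hand it in.

```bash
python3 -c "
from cell import bot
print(bot.get_obs()['time_s']); print(bot.job_done())"
```

```text
10.1
the job is handed in; nothing more can be done
None
```

I turned the wound-up knob clockwise by about 58°, so its white end now points at its mark. I then let go, lifted clear and handed the job in at 10.1 s.

**Last checks, with the gripper clear of the base:**
- **Knob:** its wing lies at -7.3° in the wrist view and -7.0° in the scene view. The plate and the other three wings lie at about -7.0° to -7.7° in those two views. The side view is noisier and gave -6.2° for this wing and -6.3° to -7.5° for the others.
- **Level:** the plate leans 0.04° in the wrist and side views, down from about 2.45°. The scene view alone still showed 0.14°, which I put down to depth noise.
- **Position:** the plate stayed within about 1 mm of where it stood. I did not test separately that it no longer rocks.

**What went wrong or disagreed:**
- **First grip:** it closed on nothing, without contact, above the wing. Both cameras showed the real fingertips about 38 mm higher than the stated nose length implies, so I opened, went lower and gripped the 10 mm wing properly.
- **Sideways offset:** the wrist camera also showed about 1.4 mm of sideways bias, which I corrected for.

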